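# Put three pewter pieces back on their own pads by way of the spare pad

## Robot

A 7-joint arm with a two-finger parallel gripper is mounted at the origin on the work surface. World frame = base frame: x ahead of the robot, y to its left, z up, the work surface at z = 0. Lengths are in m, angles in rad, forces in N, time in s.
With the tool pointing down it reaches from about 0.4 to 0.85 m from the base axis. Payload 10.4 kg.
Tool frame: the origin (TCP) lies at the very end of the fingers, on their centre line; the grasp point (between the pads) lies 19 mm behind it; z points along the fingers, y is the line along which they close (so a half turn about z gives the same grasp; the last joint's range is limited). The gripper opens to 85 mm and grips with 20 to 120 N. Pads are 22 mm wide; open, the fingers measure 114 mm over their backs; the gripper's body (76 mm by 85 mm) begins 54 mm behind the grasp point. The pads swing forward as they close: fully open they stand 13 mm farther back than shut.
Start: joints at [1.201, 0.332, -0.065, 1.46, 0.022, 1.35, -0.088], TCP at [0.212, -0.588, 0.231] pointing down, gripper open.
Joint ranges: [-2.6, 2.6], [-0.5, 2.12], [-1.47, 1.34], [0.16, 2.42], [-1.27, 4.41], [0.06, 2.06], [-2.6, 2.6]. Speed limits (rad/s): [2.22, 2.22, 2.79, 2.79, 3.14, 3.14, 3.14].

## Interface

Orientations are given as a unit quaternion [x, y, z, w].
In Python, from workcell import manip, optics gives the robot as it stands.
- The arm moves only by the tool jog_arm, never from a script. Its arguments are lists of equal length, an entry for each row: "dr": the turn, a rotation vector about the tool's x, y, z normalised to -1 to 1, where 1 is 4 degrees, a list of three; "translation": the shift along the tool's x, y, z normalised to -1 to 1, where 1 is 0.025 m, a list of three; "jaw": the opening, from 0 (shut) to 1 (fully open). A call has 1 to 10 rows; each row shifts and turns the commanded pose from where the row before left it, along the tool's axes as they then stand; what a row does not reach is not made up. A row lasts 1/10 s, in which the tool goes at most 50 mm and 8.59 degrees, less where a joint would pass 70% of its speed; a pose out of reach is approached as far as the arm can. A call with a number of a shift or a turn outside -1 to 1 is refused whole. A call with a gripper value outside its range is refused whole. The fingers move at their own pace and stop on an object; "squeeze" is the grip in N (left out, the last holds). Time passes only in rows, so rows that do not move let the fingers close. It gives the time, the measured TCP pose, the force, the opening and the grip force at its end, in the units of the state.
- manip.get_obs(): the state, without advancing time (a new reading comes with each control period).
- optics.camera(name): name is "scene" or "top"; returns a dict with "color" (480x640x3 uint8, red, green, blue), "mtx" (3x3 intrinsics, pixels), "k1" (the pictures are not rectified: a ray, as slopes to the right and down, at radius r is drawn at 1 + k1 r^2 times it, then the intrinsics apply), "R" (3x3) and "t" (3): a world point X has camera coordinates R X + t. Camera axes: x right, y down, z forward; pixel columns grow to the right and rows downward; lengths in m; the calibration is good to about 2 mm. A picture is of the moment at which its call begins. There is no depth.
- manip.hand_in(): hands the job in; it is judged then, once.
The state is a dict: "clock": time; "joint_pos": joint angles; "joint_velocities": joint speeds; "tau": joint torques, N m; "position": TCP position; "ee_rot": TCP orientation; "ft_force": force on the tool from outside, world axes, zero at the start; "torque": the same for the moment, N m; "grip_width": opening from 0.0 (shut) to 1.0 (fully open); "grasp_force": force on a finger pad.
Only numpy, scipy, OpenCV 4.12 (cv2) and the standard library are available. Lean on these libraries where they do the work, as an engineer would, in place of code of your own. Each camera call takes 0.05 s, during which the arm holds its last target. There are 200 camera calls.

## Task

The three finished pewter pieces are standing on one another's pads: rearrange them so that the tumbler stands on the blue pad, the caddy on the red pad and the bud vase on the yellow pad, each upright and inside its pad's printed ring, and use the black spare pad to park one of them on the way (let go of it there, inside the ring), leaving that pad empty at the end. Pewter is soft: set each piece down gently, never drop it, tip it over or let the pieces knock together, and leave the cushion, jar and brush where they are.

Things in the scene. Friction and masses are not known exactly. Their poses are not given: they have to be found in the camera images.
- tumbler: open pewter drinking tumbler, silver, smooth round cup 80 mm tall, outside diameter 50 mm at the foot widening evenly to 54 mm at the rim, wall 3 mm, about 0.24 kg; origin at the centre of its underside, z up along its axis
- caddy: closed pewter tea caddy, silver cylinder 52 mm in diameter, its fixed lid (54 mm wide at 50 to 53 mm up) doming to 60 mm at the centre, with an upright dark wooden knob 18 mm in diameter whose top is 76 mm above the underside; lid and knob do not come off, so it can be lifted by the knob or the body; about 0.30 kg; origin at the centre of its underside, z up
- vase: pewter bud vase, silver, belly 54 mm in diameter up to 30 mm high, sloping in to a straight round neck 28 mm in diameter from 48 mm to the top at 88 mm, small black mouth; about 0.26 kg; origin at the centre of its underside, z up
- pad_blue: fixed round pad in blue with a white ring, the tumbler's own place, 110 mm diameter, 8 mm thick, flat top with a thin printed ring of 80 mm diameter round its centre; origin at the centre of its underside (on the bench, z = 0), z up
- pad_red: fixed round pad in red with a white ring, the caddy's own place, 110 mm diameter, 8 mm thick, flat top with a thin printed ring of 80 mm diameter round its centre; origin at the centre of its underside (on the bench, z = 0), z up
- pad_yellow: fixed round pad in yellow with a dark ring, the vase's own place, 110 mm diameter, 8 mm thick, flat top with a thin printed ring of 80 mm diameter round its centre; origin at the centre of its underside (on the bench, z = 0), z up
- pad_spare: fixed round pad in black with a white ring, the spare place, empty at the start, 110 mm diameter, 8 mm thick, flat top with a thin printed ring of 80 mm diameter round its centre; origin at the centre of its underside (on the bench, z = 0), z up
- cushion: bystander: brown leather work cushion, 150 x 100 x 36 mm, lying loose on the bench; origin at the centre of its underside, x along its length
- paste_jar: bystander: small amber jar with a green cap, 56 mm in diameter, 55 mm tall, loose; origin at the centre of its underside
- brush: bystander: small hand brush lying loose at the right of the bench, about 0.2 m long; x along its length, handle to -x
Mind the look-alikes: they are no part of the job. What is shaped like the tumbler but pink or purple is not meant.

How it is judged:
On the way:
1. one of the pewter pieces stands parked on the black spare pad, upright, let go and at rest, its centre within 20 mm of the pad's (((horizontal distance between tumbler and pad_spare below 0.02 m and z of tumbler in the frame of pad_spare between 0.004 and 0.013 m and angle between tumbler's own z axis and vertical below 0.1 rad and linear speed of tumbler below 0.03 m/s and angular speed of tumbler below 0.3 rad/s and contact force between tumbler and the fingers below 0.1 N) or (horizontal distance between caddy and pad_spare below 0.02 m and z of caddy in the frame of pad_spare between 0.004 and 0.013 m and angle between caddy's own z axis and vertical below 0.1 rad and linear speed of caddy below 0.03 m/s and angular speed of caddy below 0.3 rad/s and contact force between caddy and the fingers below 0.1 N) or (horizontal distance between vase and pad_spare below 0.02 m and z of vase in the frame of pad_spare between 0.004 and 0.013 m and angle between vase's own z axis and vertical below 0.1 rad and linear speed of vase below 0.03 m/s and angular speed of vase below 0.3 rad/s and contact force between vase and the fingers below 0.1 N))), for 0.2 s.
At the end, for the whole second after the job is handed in: The tumbler stands on the blue pad, the caddy on the red and the vase on the yellow, each with its centre within 15 mm of the pad's centre, resting on the pad, upright within 0.1 rad, released and at rest; the spare pad is thereby empty (horizontal distance between tumbler and pad_blue below 0.015 m and z of tumbler in the frame of pad_blue between 0.004 and 0.013 m and angle between each of tumbler, caddy, vase's own z axis and vertical below 0.1 rad and linear speed of each of tumbler, caddy, vase below 0.03 m/s and angular speed of each of tumbler, caddy, vase below 0.3 rad/s and contact force between each of tumbler, caddy, vase and the fingers below 0.1 N and horizontal distance between caddy and pad_red below 0.015 m and z of caddy in the frame of pad_red between 0.004 and 0.013 m and horizontal distance between vase and pad_yellow below 0.015 m and z of vase in the frame of pad_yellow between 0.004 and 0.013 m); the robot touches nothing.
It fails at once if a pewter piece is tipped over (leans more than 0.6 rad) (angle between any of tumbler, caddy, vase's own z axis and vertical above 0.6 rad).
It fails at once if two pewter pieces knock together (more than 1 N) (contact force between tumbler and caddy above 1 N or contact force between any of caddy, tumbler and vase above 1 N).
It fails at once if a piece is dropped or rammed onto a pad (more than 60 N) (contact force between any of tumbler, caddy, vase and pad_blue above 60 N or contact force between any of tumbler, caddy, vase and pad_red above 60 N or contact force between any of tumbler, caddy, vase and pad_yellow above 60 N or contact force between any of tumbler, caddy, vase and pad_spare above 60 N).
It fails at once if the cushion, jar or brush is shifted by more than 30 mm (distance of any of cushion, paste_jar, brush from where it was at the start of the episode above 0.03 m).
It also fails if it takes over 112 s, if anything falls off the work surface, if the arm or the gripper's body presses on something with over 40 N, if the wrist force passes 120 N, or if a joint passes its speed limit or range.

## Working session

There is one attempt and no reset: what is moved stays moved. The work goes in short steps, Python scripts to look and compute and a tool call to move; the robot and the scene stay as the last step left them, time stands still between calls to the robot, and variables do not carry over. Pictures are saved under pics/ and viewed, at most 14 in all, crops included, and the job is handed in when it is done.

Besides the shell and the picture viewer there is one more tool, called after "Emit:" in YAML: its name, and indented under it one key for each argument. jog_arm: Moves the arm, as the interface text tells. Scaled input: -1 to 1 covers 0.025 m each way for a shift and 4 degrees each way for a turn. Its arguments: {"type":"object","properties":{"dr":{"type":"array","items":{"type":"array","items":{"type":"number"}}},"translation":{"type":"array","items":{"type":"array","items":{"type":"number"}}},"jaw":{"type":"array","items":{"type":"number"}},"squeeze":{"type":"number"}},"required":["dr","translation","jaw"]}

```bash
ls; mkdir -p pics; python3 - <<'E'
from workcell import manip, optics
import cv2
for n in ("top","scene"):
    c=optics.camera(n); cv2.imwrite(f"pics/{n}0.png",c["color"][:,:,::-1])
    print(n,c["mtx"].tolist(),c["k1"],c["R"].tolist(),c["t"].tolist())
print(manip.get_obs())
E
```

```text
pics
top [[533.9978917622681, 0.0, 313.62207204539254], [0.0, 533.9978917622681, 241.62941555280128], [0.0, 0.0, 1.0]] -0.15553040387080172 [[0.0113181133959759, -0.9998292928521607, 0.014604296076981573], [-0.9902779381502753, -0.013232623414772288, -0.13847202927090546], [0.13864164425595765, -0.012895070077790454, -0.9902586589602203]] [-0.030960085540216453, 0.5995003106092294, 1.1658240077050561]
scene [[602.3586274640802, 0.0, 324.44683177535126], [0.0, 602.3586274640802, 240.94637144191685], [0.0, 0.0, 1.0]] -0.1873250784927624 [[0.6407633407489889, 0.767736328623946, -0.0018085527971250098], [0.5973806395556005, -0.5000590541894001, -0.6269587815856353], [-0.48224341637427975, 0.4006518089741106, -0.7790503291376211]] [-0.3986709255460724, -0.341527626327582, 1.4677236843453147]
{'clock': 0.1, 'joint_pos': array([ 1.20139075,  0.33282206, -0.06469623,  1.46088124,  0.02161476,
        1.34988983, -0.08851226]), 'joint_velocities': array([-0.00019257, -0.00175428, -0.00019603, -0.0031521 ,  0.00150843,
        0.00016746, -0.0019219 ]), 'tau': array([ 1.50373307e-03, -6.26746058e+01,  4.92844416e-02, -3.92432714e+01,
        1.63146062e-02,  6.93101101e-03, -1.19563921e-05]), 'position': array([ 0.21230776, -0.58747007,  0.23057571]), 'ee_rot': array([ 9.85002545e-01,  1.72538579e-01, -1.49204305e-04, -6.34980135e-04]), 'ft_force': array([-0.16538183,  0.51400332, -0.37174374]), 'torque': array([-0.00424358, -0.02674484,  0.04858917]), 'grasp_force': 0.0, 'grip_width': 0.9996118566236452}
```

View pics/top0.png

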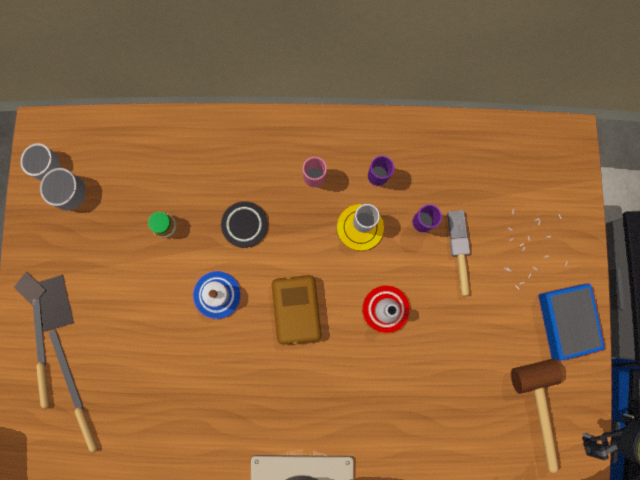

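View pics/scene0.png

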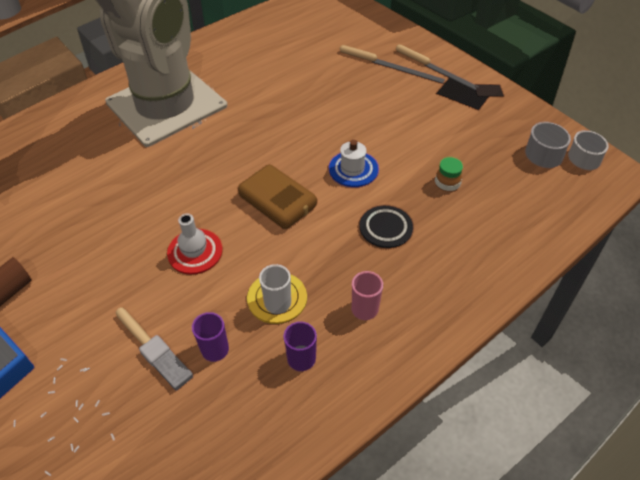

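```bash
cat > h.py <<'E'
import numpy as np, cv2
from workcell import manip, optics
def pix2w(c,p,z):
    u=cv2.undistortPoints(np.array(p,float).reshape(-1,1,2),c["mtx"],np.array([c["k1"],0,0,0]),None,None,None)[:,0] if 0 else cv2.undistortPoints(np.array(p,float).reshape(-1,1,2),c["mtx"],np.array([c["k1"],0,0,0.]))[:,0]
    d=np.c_[u,np.ones(len(u))]@c["R"]; o=-c["R"].T@c["t"]
    return o+d*((z-o[2])/d[:,2])[:,None]
def w2pix(c,X):
    return cv2.projectPoints(np.array(X,float).reshape(-1,1,3),cv2.Rodrigues(c["R"])[0],c["t"],c["mtx"],np.array([c["k1"],0,0,0.]))[0][:,0]
def crop(c,x0,y0,x1,y1,s,name):
    cv2.imwrite(name,cv2.resize(c["color"][y0:y1,x0:x1,::-1],None,fx=s,fy=s,interpolation=cv2.INTER_CUBIC))
E
sed -i 's/    u=.* if 0 else /    u=/' h.py
python3 - <<'E'
from h import *
c=optics.camera("top"); crop(c,190,150,450,345,3,"pics/c1.png")
c2=optics.camera("scene"); crop(c2,150,120,425,325,2.9,"pics/c2.png")
# pad outlines by colour -> min enclosing via hull ellipse on rectified plane z=.008
for n,cc in(("top",c),("scene",c2)):
    hsv=cv2.cvtColor(cc["color"],cv2.COLOR_RGB2HSV)
    for name,lo,hi in(("blue",(105,180,60),(120,255,255)),("red",(174,180,90),(180,255,255)),("red0",(0,220,120),(3,255,255)),("yellow",(23,180,120),(32,255,255)),("black",(0,0,0),(180,255,45))):
        m=cv2.inRange(hsv,lo,hi)
        ks,l,st,ce=cv2.connectedComponentsWithStats(m)
        for i in np.argsort(-st[1:,4])[:3]+1:
            if st[i,4]<100: continue
            ys,xs=np.where(l==i)
            w=pix2w(cc,np.c_[xs,ys],.008)[:,:2].astype(np.float32)
            (x,y),r=cv2.minEnclosingCircle(w); 
            if r<.08: print(n,name,st[i].tolist(),round(x,4),round(y,4),round(r,4))
E
```

```text
top blue [194, 272, 46, 46, 560] 0.4788 0.1985 0.0529
top blue [613, 367, 27, 48, 520] 0.2485 -0.7955 0.0621
top red0 [363, 286, 46, 46, 568] 0.4508 -0.1917 0.0538
top red0 [372, 294, 27, 26, 131] 0.4514 -0.1918 0.0336
top yellow [337, 204, 46, 47, 1117] 0.6407 -0.1321 0.0553
scene blue [0, 329, 33, 68, 676] 0.4356 -0.607 0.0708
scene blue [330, 155, 47, 31, 349] 0.4814 0.1993 0.0533
scene black [438, 78, 50, 31, 722] 0.4536 0.5951 0.0669
```

View pics/c1.png

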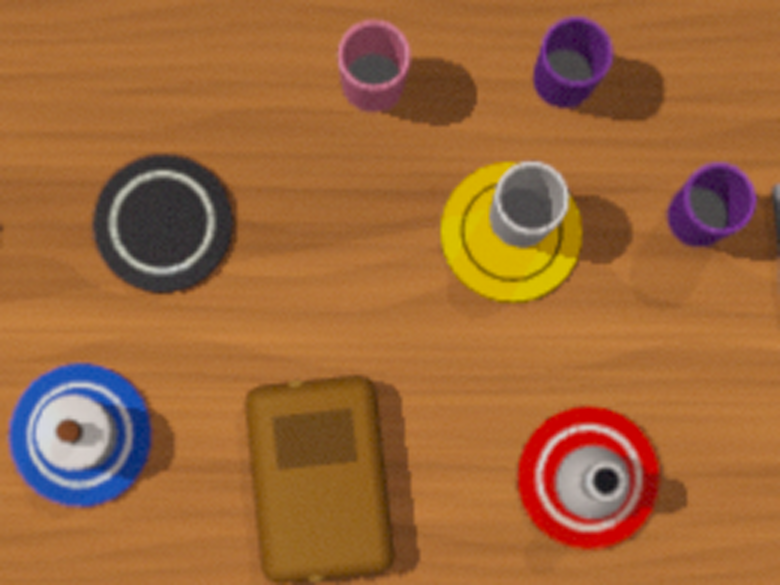

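View pics/c2.png

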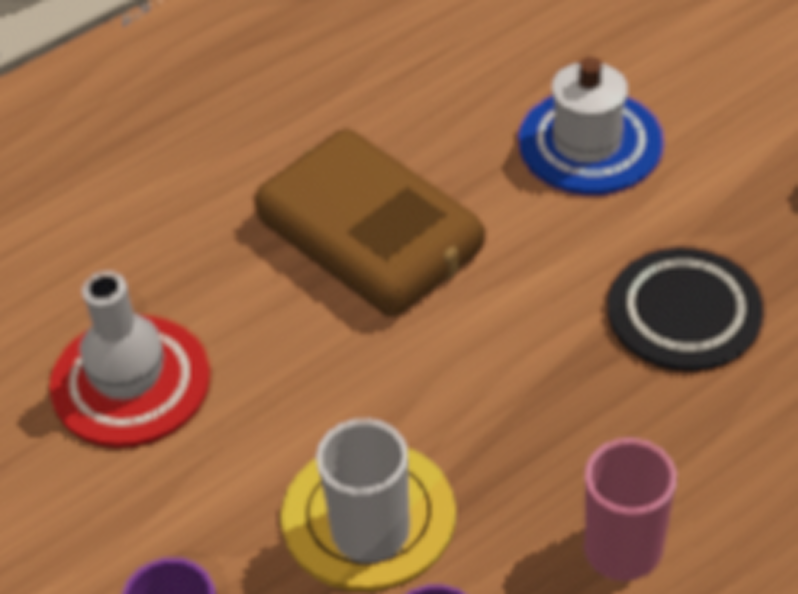

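```bash
python3 - <<'E'
from h import *
T=optics.camera("top");S=optics.camera("scene")
t=lambda u,v,s,x0,y0:((u+.5)/s-.5+x0,(v+.5)/s-.5+y0)
top=lambda u,v,z:pix2w(T,[t(u,v,3,190,150)],z)[0,:2].round(4)
sc=lambda u,v,z:pix2w(S,[t(u,v,2.9,150,120)],z)[0,:2].round(4)
print("spare",top(162,221.5,.008),sc(686,304,.008))
print("blue",top(79.5,436,.008)); print("red",top(589,477.5,.008)); print("yellow",top(511.5,232,.008))
print("caddy",top(68,429,.084),sc(591,66,.084),"vase",top(605.5,480,.096),sc(105,287,.096),"tumb",top(531,202,.088),sc(362.5,457,.088))
# extra: scene pad outlines (bottom/side incl)
print("scene pads outer: blue",sc(591,141,.008),"red",sc(130,380,.008),"yel",sc(368,514,.008))
# cushion top corners, jar
print("cushion",[top(*p,.036) for p in((250,390),(372,378),(392,565),(265,580))])
print("purple rim",top(720,200,.08),top(577,52,.08),top(374,55,.08),"jar",pix2w(T,[(159,222)],.055)[0,:2])
o=manip.get_obs();print(o["position"])
E
```

```text
spare [0.6452 0.1401] [0.6445 0.1431]
blue [0.4775 0.1991]
red [ 0.4506 -0.1924]
yellow [ 0.6406 -0.1326]
caddy [0.4796 0.1948] [0.4808 0.197 ] vase [ 0.4476 -0.1911] [ 0.4467 -0.1872] tumb [ 0.6496 -0.1388] [ 0.6535 -0.1369]
scene pads outer: blue [0.4819 0.1995] red [ 0.4532 -0.1898] yel [ 0.6421 -0.1308]
cushion [array([0.513 , 0.0669]), array([ 0.5232, -0.0246]), array([ 0.384 , -0.0411]), array([0.3718, 0.0531])]
purple rim [ 0.6549 -0.2811] [ 0.7662 -0.175 ] [ 0.761  -0.0228] jar [0.63830552 0.32810321]
[ 0.2124253  -0.58768171  0.23105347]
```

Emit:
jog_arm:
  dr:
    - [0,0,1]
    - [0,0,1]
    - [0,0,1]
    - [0,0,1]
    - [0,0,0.97]
    - [0,0,0]
    - [0,0,0]
    - [0,0,0]
    - [0,0,0]
    - [0,0,0]
  translation:
    - [0,0,0]
    - [0,0,0]
    - [0,0,0]
    - [0,0,0]
    - [0,0,0]
    - [1,-1,0]
    - [1,-1,0]
    - [1,-1,0]
    - [1,-1,0]
    - [1,-1,0]
  jaw: [1,1,1,1,1,1,1,1,1,1]
  squeeze: 40

```text
clock: 1.3
position: [0.3383, -0.4617, 0.2314]
ee_rot: [1.0, -0.0, 0.0, 0.0]
ft_force: [0.6, 0.1, -0.6]
grip_width: 1.0
grasp_force: 0.0
```

Emit:
jog_arm:
  dr:
    - [0,0,0]
    - [0,0,0]
    - [0,0,0]
    - [0,0,0]
    - [0,0,0]
    - [0,0,0]
    - [0,0,0]
    - [0,0,0]
    - [0,0,0]
    - [0,0,0]
  translation:
    - [0.567,-1,0]
    - [0.567,-1,0]
    - [0.567,-1,0]
    - [0.567,-1,0]
    - [0.567,-1,0]
    - [0.567,-1,0]
    - [0.567,-1,0]
    - [0.567,-1,0]
    - [0.567,-1,0]
    - [0.567,-1,0]
  jaw: [1,1,1,1,1,1,1,1,1,1]

```text
clock: 2.3
position: [0.4797, -0.2118, 0.2314]
ee_rot: [1.0, -0.0, 0.0, 0.0]
ft_force: [1.0, -0.1, 0.0]
grip_width: 0.997
grasp_force: 0.0
```

Emit:
jog_arm:
  dr:
    - [0,0,0]
    - [0,0,0]
    - [0,0,0]
    - [0,0,0]
    - [0,0,0]
    - [0,0,0]
    - [0,0,0]
    - [0,0,0]
    - [0,0,0]
    - [0,0,0]
  translation:
    - [0,-1,0]
    - [0,-1,0]
    - [0,-1,0]
    - [0,-1,0]
    - [0,-1,0]
    - [0,-1,0]
    - [0,-1,0]
    - [0,-1,0]
    - [0,-1,0]
    - [0,-1,0]
  jaw: [1,1,1,1,1,1,1,1,1,1]

```text
clock: 3.3
position: [0.4792, 0.0381, 0.2314]
ee_rot: [1.0, -0.0, 0.0, 0.0]
ft_force: [-0.1, -0.6, 0.0]
grip_width: 1.001
grasp_force: 0.0
```

Emit:
jog_arm:
  dr:
    - [0,0,0]
    - [0,0,0]
    - [0,0,0]
    - [0,0,0]
    - [0,0,0]
    - [0,0,0]
    - [0,0,0]
    - [0,0,0]
    - [0,0,0]
    - [0,0,0]
  translation:
    - [0,-1,0]
    - [0,-1,0]
    - [0,-1,0]
    - [0,-1,0]
    - [0,-1,0]
    - [0,-1,0]
    - [0,-0.32,0]
    - [0,0,1]
    - [0,0,1]
    - [0,0,1]
  jaw: [1,1,1,1,1,1,1,1,1,1]

```text
clock: 4.3
position: [0.4796, 0.1943, 0.1555]
ee_rot: [1.0, -0.0, 0.0, 0.0]
ft_force: [0.0, 0.6, -1.0]
grip_width: 1.0
grasp_force: 0.0
```

Emit:
jog_arm:
  dr:
    - [0,0,0]
    - [0,0,0]
    - [0,0,0]
    - [0,0,0]
    - [0,0,0]
    - [0,0,0]
    - [0,0,0]
  translation:
    - [0,0,1]
    - [0,0,1]
    - [0,0,1]
    - [0,0,1]
    - [0,0,0.6]
    - [0,0,0.6]
    - [0,0,0]
  jaw: [1,1,1,1,1,1,1]

```text
clock: 5.0
position: [0.4786, 0.1944, 0.0248]
ee_rot: [1.0, -0.0, -0.001, 0.0]
ft_force: [-0.3, 0.6, -0.6]
grip_width: 0.994
grasp_force: 0.0
```

```bash
python3 - <<'E'
from h import *
o=manip.get_obs();print(o["position"],o["ft_force"])
crop(optics.camera("scene"),290,60,440,220,3.5,"pics/a1.png")
E
```

```text
[0.47856923 0.19443423 0.02482455] [-0.26017366  0.61870343 -0.64744799]
```

View pics/a1.png

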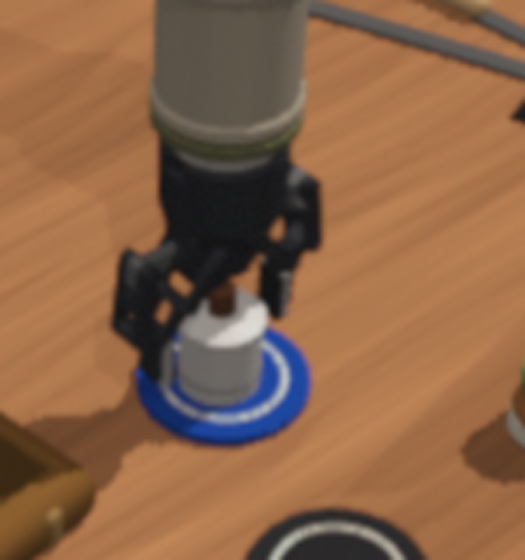

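The gripper straddles the caddy on the blue pad, with the body at about (222,345) between the fingers. Closing.

Emit:
jog_arm:
  dr:
    - [0,0,0]
    - [0,0,0]
    - [0,0,0]
    - [0,0,0]
    - [0,0,0]
    - [0,0,0]
    - [0,0,0]
    - [0,0,0]
  translation:
    - [0,0,0]
    - [0,0,0]
    - [0,0,0]
    - [0,0,0]
    - [0,0,0]
    - [0,0,0]
    - [0,0,0]
    - [0,0,0]
  jaw: [0.8,0.75,0.7,0.65,0.6,0.55,0.5,0.5]
  squeeze: 40

```text
clock: 5.85
position: [0.48, 0.1964, 0.0273]
ee_rot: [1.0, 0.0, 0.001, -0.001]
ft_force: [-1.0, 3.8, 6.0]
grip_width: 0.609
grasp_force: 40.3
```

Emit:
jog_arm:
  dr:
    - [0,0,0]
    - [0,0,0]
    - [0,0,0]
    - [0,0,0]
    - [0,0,0]
  translation:
    - [0,0,-0.2]
    - [0,0,-0.6]
    - [0,0,-0.8]
    - [0,0,-0.4]
    - [0,0,0]
  jaw: [0.4,0.4,0.4,0.4,0.4]

```text
clock: 6.35
position: [0.4803, 0.1952, 0.078]
ee_rot: [1.0, -0.0, 0.001, -0.0]
ft_force: [0.5, 0.3, -3.3]
grip_width: 0.608
grasp_force: 42.6
```

Emit:
jog_arm:
  dr:
    - [0,0,0]
    - [0,0,0]
    - [0,0,0]
    - [0,0,0]
    - [0,0,0]
    - [0,0,0]
    - [0,0,0]
    - [0,0,0]
    - [0,0,0]
    - [0,0,0]
  translation:
    - [0.5,0.2,0]
    - [0.8,0.3,0]
    - [0.8,0.3,0]
    - [0.8,0.3,0]
    - [0.8,0.3,0]
    - [0.8,0.3,0]
    - [0.8,0.2,0]
    - [0.8,0.2,0]
    - [0.5,0.08,0]
    - [0,0,0]
  jaw: [0.4,0.4,0.4,0.4,0.4,0.4,0.4,0.4,0.4,0.4]

```text
clock: 7.35
position: [0.6457, 0.1385, 0.0744]
ee_rot: [1.0, -0.001, -0.001, 0.001]
ft_force: [0.2, -0.0, -4.8]
grip_width: 0.611
grasp_force: 42.6
```

```bash
python3 - <<'E'
from h import *
o=manip.get_obs();print(o["position"],o["ft_force"],o["grasp_force"])
c=optics.camera("scene");a=c["color"][100:280,300:520]
b=optics.camera("top")["color"][140:320,180:400]
cv2.imwrite("pics/a2.png",cv2.resize(np.hstack([a,b])[:,:,::-1],None,fx=1.8,fy=1.8,interpolation=2))
E
```

```text
[0.64567138 0.13852752 0.07436157] [ 0.20618945 -0.01267107 -4.82568543] 42.63547790469602
```

View pics/a2.png

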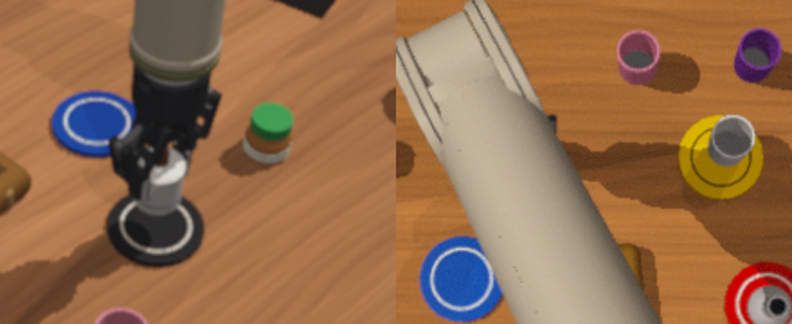

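Emit:
jog_arm:
  dr:
    - [0,0,0]
    - [0,0,0]
    - [0,0,0]
    - [0,0,0]
    - [0,0,0]
  translation:
    - [0,-0.1,0.6]
    - [0,0,0.6]
    - [0,0,0.3]
    - [0,0,0.1]
    - [0,0,0.05]
  jaw: [0.4,0.4,0.4,0.4,0.4]

```text
clock: 7.95
position: [0.6441, 0.1431, 0.0346]
ee_rot: [1.0, 0.0, -0.0, 0.0]
ft_force: [-0.3, -0.1, -3.5]
grip_width: 0.607
grasp_force: 42.7
```

Emit:
jog_arm:
  dr:
    - [0,0,0]
    - [0,0,0]
    - [0,0,0]
  translation:
    - [0,0,0.05]
    - [0,0,0.05]
    - [0,0,0]
  jaw: [0.4,0.4,0.4]

```text
clock: 8.25
position: [0.6445, 0.1431, 0.0328]
ee_rot: [1.0, -0.0, 0.0, 0.0]
ft_force: [0.4, -1.0, -4.0]
grip_width: 0.608
grasp_force: 42.6
```

Emit:
jog_arm:
  dr:
    - [0,0,0]
    - [0,0,0]
    - [0,0,0]
    - [0,0,0]
  translation:
    - [0,0,0.05]
    - [0,0,0.05]
    - [0,0,0.05]
    - [0,0,0]
  jaw: [0.4,0.4,0.4,0.4]

```text
clock: 8.65
position: [0.6442, 0.143, 0.0286]
ee_rot: [1.0, -0.0, -0.0, 0.0]
ft_force: [0.2, -0.6, -4.1]
grip_width: 0.608
grasp_force: 42.6
```

Emit:
jog_arm:
  dr:
    - [0,0,0]
    - [0,0,0]
  translation:
    - [0,0,0.05]
    - [0,0,0]
  jaw: [0.4,0.4]

```text
clock: 8.85
position: [0.6445, 0.1432, 0.0277]
ee_rot: [1.0, -0.0, 0.0, 0.0]
ft_force: [0.4, 0.1, -2.7]
grip_width: 0.607
grasp_force: 42.6
```

Emit:
jog_arm:
  dr:
    - [0,0,0]
    - [0,0,0]
  translation:
    - [0,0,0.05]
    - [0,0,0]
  jaw: [0.4,0.4]

```text
clock: 9.05
position: [0.6447, 0.1433, 0.0274]
ee_rot: [1.0, -0.0, 0.001, 0.0]
ft_force: [-3.5, -0.7, 5.3]
grip_width: 0.61
grasp_force: 42.0
```

Emit:
jog_arm:
  dr:
    - [0,0,0]
    - [0,0,0]
  translation:
    - [0,0,0.03]
    - [0,0,0]
  jaw: [0.4,0.4]

```text
clock: 9.25
position: [0.6449, 0.1434, 0.0273]
ee_rot: [1.0, -0.0, 0.001, 0.0]
ft_force: [-4.8, -0.6, 10.6]
grip_width: 0.607
grasp_force: 41.6
```

Emit:
jog_arm:
  dr:
    - [0,0,0]
    - [0,0,0]
    - [0,0,0]
    - [0,0,0]
    - [0,0,0]
    - [0,0,0]
    - [0,0,0]
    - [0,0,0]
  translation:
    - [0,0,0]
    - [0,0,0]
    - [0,0,0]
    - [0,0,0]
    - [0,0,0]
    - [0,0,0]
    - [0,0,0]
    - [0,0,0]
  jaw: [0.62,0.66,0.75,0.85,1,1,1,1]

```text
clock: 10.05
position: [0.6443, 0.1431, 0.0255]
ee_rot: [1.0, -0.0, -0.0, 0.0]
ft_force: [-0.6, 0.2, -0.4]
grip_width: 1.001
grasp_force: 0.0
```

Emit:
jog_arm:
  dr:
    - [0,0,0]
    - [0,0,0]
    - [0,0,0]
    - [0,0,0]
    - [0,0,0]
    - [0,0,0]
    - [0,0,0]
    - [0,0,0]
    - [0,0,0]
    - [0,0,0]
  translation:
    - [0,0,-0.3]
    - [0,0,-0.6]
    - [0,0,-1]
    - [0,0,-1]
    - [0,0,-1]
    - [0,0,-1]
    - [0,1,-1]
    - [0,1,0]
    - [0,1,0]
    - [0,1,0]
  jaw: [1,1,1,1,1,1,1,1,1,1]

```text
clock: 11.05
position: [0.6445, 0.0423, 0.1749]
ee_rot: [1.0, 0.0, 0.001, 0.0]
ft_force: [-0.6, -0.3, -0.9]
grip_width: 1.0
grasp_force: 0.0
```

Emit:
jog_arm:
  dr:
    - [0,0,0]
    - [0,0,0]
    - [0,0,0]
    - [0,0,0]
    - [0,0,0]
    - [0,0,0]
    - [0,0,0]
    - [0,0,0]
  translation:
    - [0,1,0]
    - [0,1,0]
    - [0,1,0]
    - [0,1,0]
    - [0,1,0]
    - [0,1,0]
    - [0,1,0]
    - [0,0.2,0]
  jaw: [1,1,1,1,1,1,1,1]

```text
clock: 11.85
position: [0.6441, -0.141, 0.1744]
ee_rot: [1.0, -0.002, 0.0, 0.001]
ft_force: [0.2, 0.3, -0.6]
grip_width: 0.998
grasp_force: 0.0
```

```bash
python3 - <<'E'
from h import *
o=manip.get_obs();print(o["position"],o["ft_force"],o["grasp_force"])
c=optics.camera("scene");a=c["color"][100:280,300:460]
b=optics.camera("top")["color"][180:320,180:300]
a=cv2.resize(a,(480,540),interpolation=2)
b=cv2.resize(b,(320,373),interpolation=2);b=cv2.copyMakeBorder(b,0,167,0,0,0)
cv2.imwrite("pics/a3.png",np.hstack([a,b])[:,:,::-1])
E
```

```text
[ 0.64408798 -0.14101224  0.17436287] [ 0.16496336  0.31111044 -0.55030136] 0.0
```

View pics/a3.png

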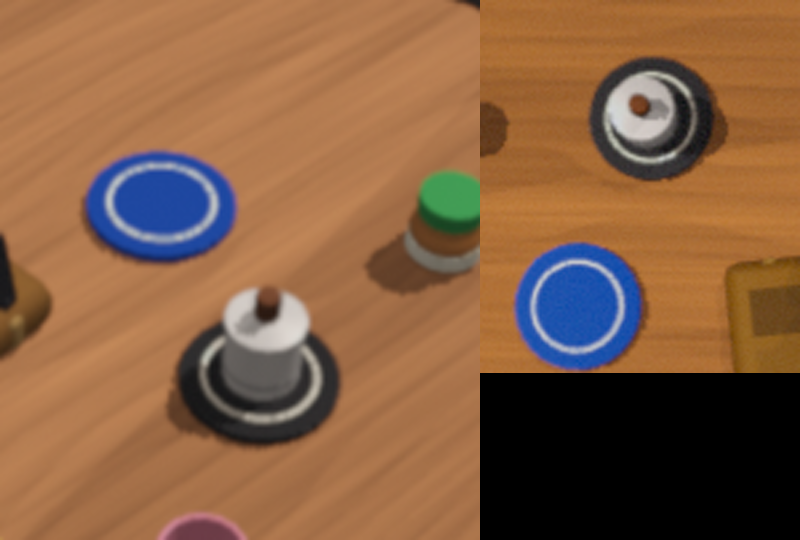

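```bash
python3 - <<'E'
from h import *
T=optics.camera("top");S=optics.camera("scene")
f=lambda u,v,s,x,y:[((u+.5)/s-.5+x,(v+.5)/s-.5+y)]
k=320/120
print("blue",pix2w(S,f(161.5,202,3,300,100),.008)[0,:2],pix2w(T,f(98,306,k,180,180),.008)[0,:2])
print("caddy",pix2w(S,f(268,293,3,300,100),.084)[0,:2],pix2w(T,f(159,103,k,180,180),.084)[0,:2])
E
```

```text
blue [0.47896876 0.20221274] [0.47877984 0.19846998]
caddy [0.64150482 0.145262  ] [0.64352048 0.14093807]
```

Emit:
jog_arm:
  dr:
    - [0,0,0]
    - [0,0,0]
    - [0,0,0]
    - [0,0,0]
    - [0,0,0]
    - [0,0,0]
    - [0,0,0]
    - [0,0,0]
  translation:
    - [0.28,-0.12,0]
    - [0,0,0.6]
    - [0,0,1]
    - [0,0,1]
    - [0,0,1]
    - [0,0,1]
    - [0,0,0.5]
    - [0,0,0]
  jaw: [1,1,1,1,1,1,1,1]

```text
clock: 12.85
position: [0.6499, -0.133, 0.043]
ee_rot: [1.0, 0.0, -0.002, -0.001]
ft_force: [-0.2, -0.6, 0.3]
grip_width: 1.003
grasp_force: 0.0
```

```bash
python3 - <<'E'
from h import *
o=manip.get_obs();print(o["position"],o["ft_force"],o["grasp_force"])
crop(optics.camera("scene"),190,190,370,340,3.5,"pics/a4.png")
E
```

```text
[ 0.64990787 -0.13300777  0.04301648] [-0.15461103 -0.60460742  0.33471855] 0.0
```

View pics/a4.png

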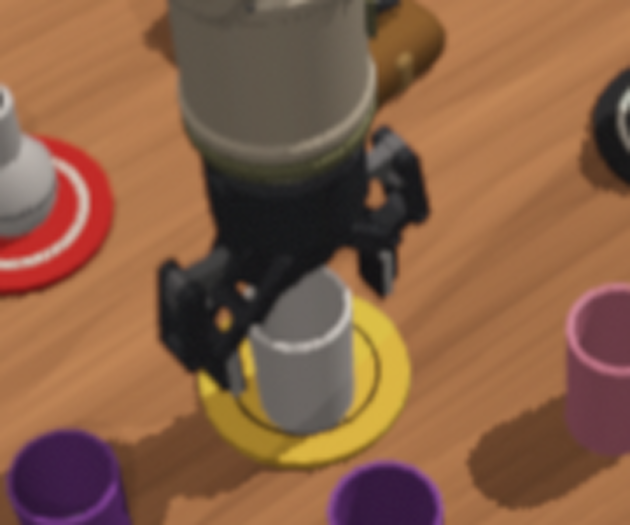

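The silver tumbler, at (300,370) in the crop, stands between the fingers over yellow. I'll nudge the hand 4 mm and close.

Emit:
jog_arm:
  dr:
    - [0,0,0]
    - [0,0,0]
    - [0,0,0]
    - [0,0,0]
    - [0,0,0]
    - [0,0,0]
    - [0,0,0]
    - [0,0,0]
    - [0,0,0]
  translation:
    - [0,0.16,-0.1]
    - [0,0,0]
    - [0,0,0]
    - [0,0,0]
    - [0,0,0]
    - [0,0,0]
    - [0,0,0]
    - [0,0,0]
    - [0,0,0]
  jaw: [1,0.8,0.75,0.7,0.65,0.6,0.55,0.5,0.5]
  squeeze: 40

```text
clock: 13.8
position: [0.6517, -0.1374, 0.0487]
ee_rot: [1.0, 0.0, 0.0, -0.0]
ft_force: [-1.4, 1.5, 5.6]
grip_width: 0.621
grasp_force: 42.0
```

Emit:
jog_arm:
  dr:
    - [0,0,0]
    - [0,0,0]
    - [0,0,0]
    - [0,0,0]
    - [0,0,0]
    - [0,0,0]
  translation:
    - [0,0,-0.2]
    - [0,0,-0.6]
    - [0,0,-0.8]
    - [0,0,-0.8]
    - [0,0,-0.4]
    - [0,0,0]
  jaw: [0.4,0.4,0.4,0.4,0.4,0.4]

```text
clock: 14.4
position: [0.6522, -0.1381, 0.1201]
ee_rot: [1.0, -0.0, 0.001, 0.0]
ft_force: [0.5, 0.7, -1.6]
grip_width: 0.624
grasp_force: 42.5
```

Emit:
jog_arm:
  dr:
    - [0,0,0]
    - [0,0,0]
    - [0,0,0]
    - [0,0,0]
    - [0,0,0]
    - [0,0,0]
    - [0,0,0]
    - [0,0,0]
    - [0,0,0]
    - [0,0,0]
  translation:
    - [-0.2,-0.4,0]
    - [-0.4,-0.8,0]
    - [-0.5,-1,0]
    - [-0.5,-1,0]
    - [-0.5,-1,0]
    - [-0.5,-1,0]
    - [-0.5,-1,0]
    - [-0.5,-1,0]
    - [-0.5,-1,0]
    - [-0.5,-1,0]
  jaw: [0.4,0.4,0.4,0.4,0.4,0.4,0.4,0.4,0.4,0.4]

```text
clock: 15.4
position: [0.5343, 0.0935, 0.1168]
ee_rot: [1.0, 0.0, -0.001, 0.0]
ft_force: [0.3, -0.8, -1.7]
grip_width: 0.626
grasp_force: 42.5
```

Emit:
jog_arm:
  dr:
    - [0,0,0]
    - [0,0,0]
    - [0,0,0]
    - [0,0,0]
    - [0,0,0]
    - [0,0,0]
    - [0,0,0]
    - [0,0,0]
    - [0,0,0]
  translation:
    - [-0.5,-1,0]
    - [-0.5,-1,0]
    - [-0.5,-1,0]
    - [-0.5,-0.8,0]
    - [-0.3,-0.4,0]
    - [0,-0.12,0]
    - [0,0,0.5]
    - [0,0,0.5]
    - [0,0,0]
  jaw: [0.4,0.4,0.4,0.4,0.4,0.4,0.4,0.4,0.4]

```text
clock: 16.3
position: [0.478, 0.1983, 0.0904]
ee_rot: [1.0, -0.001, -0.002, 0.001]
ft_force: [-0.5, 0.2, -2.3]
grip_width: 0.625
grasp_force: 42.6
```

Emit:
jog_arm:
  dr:
    - [0,0,0]
    - [0,0,0]
    - [0,0,0]
    - [0,0,0]
    - [0,0,0]
    - [0,0,0]
  translation:
    - [0,0,0.5]
    - [0,0,0.5]
    - [0,0,0.3]
    - [0,0,0.1]
    - [0,0,0.05]
    - [0,0,0]
  jaw: [0.4,0.4,0.4,0.4,0.4,0.4]

```text
clock: 16.9
position: [0.479, 0.2003, 0.0569]
ee_rot: [1.0, -0.0, 0.0, -0.0]
ft_force: [-0.0, 0.0, -1.1]
grip_width: 0.625
grasp_force: 42.6
```

Emit:
jog_arm:
  dr:
    - [0,0,0]
    - [0,0,0]
    - [0,0,0]
  translation:
    - [0,0,0.05]
    - [0,0,0.05]
    - [0,0,0]
  jaw: [0.4,0.4,0.4]

```text
clock: 17.2
position: [0.4789, 0.2001, 0.0543]
ee_rot: [1.0, -0.0, 0.0, 0.0]
ft_force: [-0.1, -0.4, -2.0]
grip_width: 0.623
grasp_force: 42.6
```

Emit:
jog_arm:
  dr:
    - [0,0,0]
    - [0,0,0]
  translation:
    - [0,0,0.05]
    - [0,0,0]
  jaw: [0.4,0.4]

```text
clock: 17.4
position: [0.4788, 0.2001, 0.0529]
ee_rot: [1.0, -0.0, -0.0, 0.0]
ft_force: [-0.2, 1.0, -2.1]
grip_width: 0.623
grasp_force: 42.6
```

Emit:
jog_arm:
  dr:
    - [0,0,0]
    - [0,0,0]
    - [0,0,0]
  translation:
    - [0,0,0.05]
    - [0,0,0.05]
    - [0,0,0]
  jaw: [0.4,0.4,0.4]

```text
clock: 17.7
position: [0.4787, 0.2001, 0.0503]
ee_rot: [1.0, -0.0, -0.0, 0.0]
ft_force: [-1.0, 0.3, -1.1]
grip_width: 0.625
grasp_force: 42.6
```

Emit:
jog_arm:
  dr:
    - [0,0,0]
    - [0,0,0]
  translation:
    - [0,0,0.05]
    - [0,0,0]
  jaw: [0.4,0.4]

```text
clock: 17.9
position: [0.4788, 0.2001, 0.0491]
ee_rot: [1.0, -0.0, -0.0, 0.0]
ft_force: [-0.3, 0.1, -2.0]
grip_width: 0.624
grasp_force: 42.6
```

Emit:
jog_arm:
  dr:
    - [0,0,0]
    - [0,0,0]
  translation:
    - [0,0,0.05]
    - [0,0,0]
  jaw: [0.4,0.4]

```text
clock: 18.1
position: [0.4792, 0.2003, 0.0486]
ee_rot: [1.0, -0.0, 0.0, 0.0]
ft_force: [-1.0, -0.3, 5.7]
grip_width: 0.626
grasp_force: 42.9
```

Emit:
jog_arm:
  dr:
    - [0,0,0]
    - [0,0,0]
  translation:
    - [0,0,0.03]
    - [0,0,0]
  jaw: [0.4,0.4]

```text
clock: 18.3
position: [0.4794, 0.2004, 0.0486]
ee_rot: [1.0, -0.0, 0.001, 0.0]
ft_force: [-5.0, -3.0, 12.7]
grip_width: 0.627
grasp_force: 43.2
```

Emit:
jog_arm:
  dr:
    - [0,0,0]
    - [0,0,0]
    - [0,0,0]
    - [0,0,0]
    - [0,0,0]
    - [0,0,0]
    - [0,0,0]
  translation:
    - [0,0,0]
    - [0,0,0]
    - [0,0,0]
    - [0,0,0]
    - [0,0,0]
    - [0,0,0]
    - [0,0,0]
  jaw: [0.64,0.68,0.78,0.9,1,1,1]

```text
clock: 19.0
position: [0.4788, 0.2001, 0.0472]
ee_rot: [1.0, -0.0, -0.0, 0.0]
ft_force: [0.2, -0.1, -0.2]
grip_width: 1.002
grasp_force: 0.0
```

Emit:
jog_arm:
  dr:
    - [0,0,0]
    - [0,0,0]
    - [0,0,0]
    - [0,0,0]
    - [0,0,0]
    - [0,0,0]
    - [0,0,0]
    - [0,0,0]
    - [0,0,0]
    - [0,0,0]
  translation:
    - [0,0,-0.3]
    - [0,0,-0.7]
    - [0,0,-1]
    - [0,0,-1]
    - [0,0,-1]
    - [0,0,-1]
    - [0,1,-1]
    - [0,1,0]
    - [0,1,0]
    - [0,1,0]
  jaw: [1,1,1,1,1,1,1,1,1,1]

```text
clock: 20.0
position: [0.4788, 0.0993, 0.1981]
ee_rot: [1.0, 0.0, 0.001, 0.0]
ft_force: [-0.3, -0.0, 0.4]
grip_width: 1.001
grasp_force: 0.0
```

Emit:
jog_arm:
  dr:
    - [0,0,0]
    - [0,0,0]
    - [0,0,0]
    - [0,0,0]
    - [0,0,0]
    - [0,0,0]
    - [0,0,0]
    - [0,0,0]
    - [0,0,0]
    - [0,0,0]
  translation:
    - [-0.1,1,0]
    - [-0.1,1,0]
    - [-0.1,1,0]
    - [-0.1,1,0]
    - [-0.1,1,0]
    - [-0.1,1,0]
    - [-0.1,1,0]
    - [-0.2,1,0]
    - [-0.2,1,0]
    - [-0.2,1,0]
  jaw: [1,1,1,1,1,1,1,1,1,1]

```text
clock: 21.0
position: [0.4461, -0.1506, 0.198]
ee_rot: [1.0, 0.0, 0.0, 0.0]
ft_force: [0.1, -0.3, 0.3]
grip_width: 1.002
grasp_force: 0.0
```

Emit:
jog_arm:
  dr:
    - [0,0,0]
    - [0,0,0]
    - [0,0,0]
  translation:
    - [0,1,0]
    - [0,0.6,0]
    - [0,0,0]
  jaw: [1,1,1]

```text
clock: 21.3
position: [0.4461, -0.1915, 0.1975]
ee_rot: [1.0, -0.001, 0.0, 0.0]
ft_force: [-0.2, 0.6, 0.0]
grip_width: 1.003
grasp_force: 0.0
```

```bash
python3 - <<'E'
from h import *
o=manip.get_obs();print(o["position"],o["ft_force"],o["grasp_force"])
crop(optics.camera("scene"),150,120,425,325,2.9,"pics/a5.png")
T=optics.camera("top"); crop(T,180,190,420,340,3,"pics/a5t.png")
E
```

```text
[ 0.44605639 -0.19146484  0.19750706] [-0.23812189  0.60466839  0.00131935] 0.0
```

View pics/a5.png

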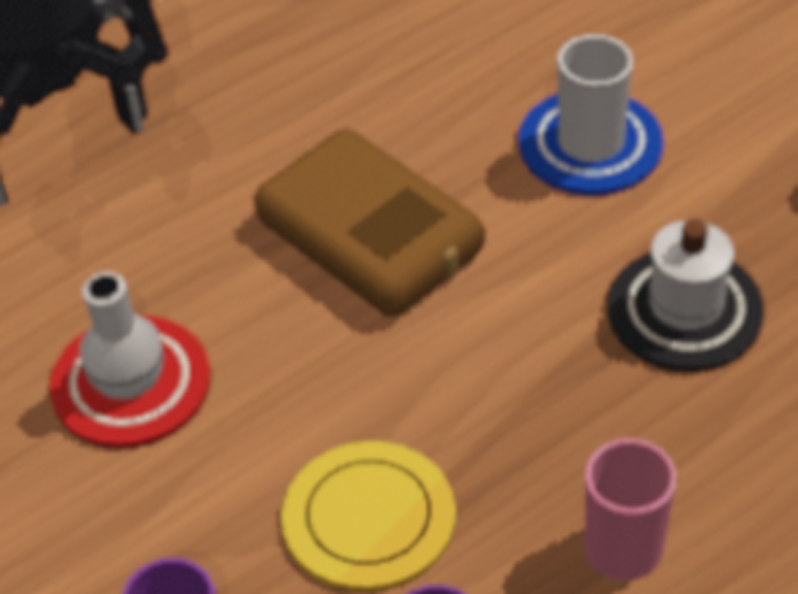

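View pics/a5t.png

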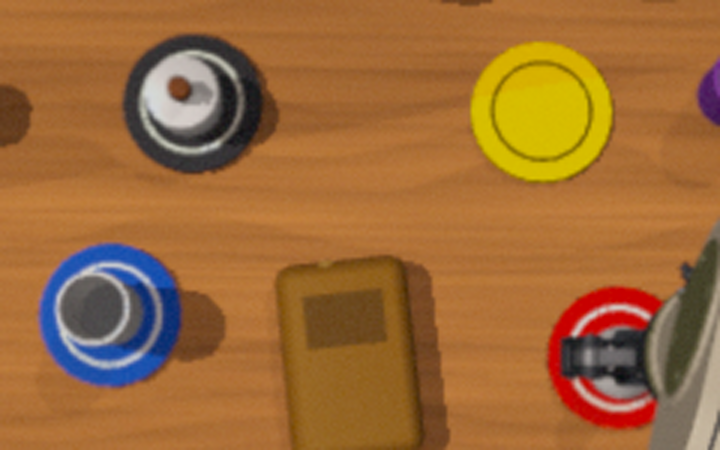

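```bash
python3 - <<'E'
from h import *
T=optics.camera("top");S=optics.camera("scene")
t=lambda u,v,s,x0,y0:[((u+.5)/s-.5+x0,(v+.5)/s-.5+y0)]
top=lambda u,v,z:pix2w(T,t(u,v,3,180,190),z)[0,:2].round(4)
sc=lambda u,v,z:pix2w(S,t(u,v,2.9,150,120),z)[0,:2].round(4)
print("tumbler",top(94,310,.088),sc(595,60,.088),"blue",top(110,314.5,.008))
print("yellow",top(541.5,110.5,.008),sc(369,511.5,.008))
E
```

```text
tumbler [0.4786 0.197 ] [0.4811 0.2004] blue [0.4786 0.1987]
yellow [ 0.6418 -0.1326] [ 0.641  -0.1291]
```

Emit:
jog_arm:
  dr:
    - [0,0,0]
    - [0,0,0]
    - [0,0,0]
    - [0,0,0]
    - [0,0,0]
    - [0,0,0]
    - [0,0,0]
    - [0,0,0]
  translation:
    - [0.04,-0.06,0.5]
    - [0,0,1]
    - [0,0,1]
    - [0,0,1]
    - [0,0,0.8]
    - [0,0,0.6]
    - [0,0,0.5]
    - [0,0,0]
  jaw: [1,1,1,1,0.9,0.8,0.7,0.6]

```text
clock: 22.3
position: [0.4462, -0.1873, 0.0605]
ee_rot: [1.0, 0.0, -0.001, -0.001]
ft_force: [0.5, 0.6, -0.1]
grip_width: 0.602
grasp_force: 0.0
```

```bash
python3 - <<'E'
from h import *
o=manip.get_obs();print(o["position"],o["ft_force"],o["grip_width"])
crop(optics.camera("scene"),130,130,280,280,3.5,"pics/a6.png")
E
```

```text
[ 0.44622275 -0.1873242   0.06046478] [ 0.4994775   0.56278131 -0.13123608] 0.6019438114413539
```

View pics/a6.png

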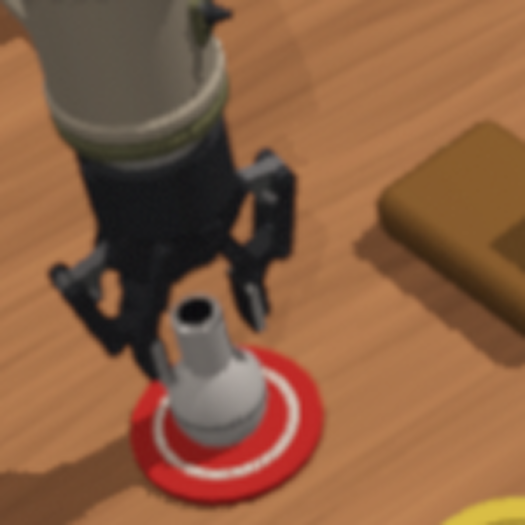

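The vase neck, at (200,335), is between the fingers but nearer the left one. I'll shift 3 mm and close slowly.

Emit:
jog_arm:
  dr:
    - [0,0,0]
    - [0,0,0]
    - [0,0,0]
    - [0,0,0]
    - [0,0,0]
    - [0,0,0]
    - [0,0,0]
    - [0,0,0]
    - [0,0,0]
    - [0,0,0]
  translation:
    - [0,0.12,0]
    - [0,0,0]
    - [0,0,0]
    - [0,0,0]
    - [0,0,0]
    - [0,0,0]
    - [0,0,0]
    - [0,0,0]
    - [0,0,0]
    - [0,0,0]
  jaw: [0.6,0.6,0.54,0.48,0.44,0.4,0.36,0.32,0.28,0.2]
  squeeze: 40

```text
clock: 23.35
position: [0.4474, -0.1912, 0.0624]
ee_rot: [1.0, 0.0, 0.0, -0.0]
ft_force: [-0.5, 1.1, 3.2]
grip_width: 0.318
grasp_force: 39.2
```

Emit:
jog_arm:
  dr:
    - [0,0,0]
    - [0,0,0]
    - [0,0,0]
  translation:
    - [0,0,0]
    - [0,0,0]
    - [0,0,0]
  jaw: [0.15,0.15,0.15]

```text
clock: 23.65
position: [0.4474, -0.1912, 0.0624]
ee_rot: [1.0, -0.0, 0.0, -0.0]
ft_force: [-0.6, 2.0, 4.3]
grip_width: 0.314
grasp_force: 39.2
```

Emit:
jog_arm:
  dr:
    - [0,0,0]
    - [0,0,0]
    - [0,0,0]
    - [0,0,0]
    - [0,0,0]
  translation:
    - [0,0,-0.2]
    - [0,0,-0.6]
    - [0,0,-0.8]
    - [0,0,-0.4]
    - [0,0,0]
  jaw: [0.15,0.15,0.15,0.15,0.15]

```text
clock: 24.15
position: [0.4479, -0.1919, 0.1134]
ee_rot: [1.0, -0.0, 0.001, 0.001]
ft_force: [0.4, -0.2, -2.2]
grip_width: 0.317
grasp_force: 39.5
```

Emit:
jog_arm:
  dr:
    - [0,0,0]
    - [0,0,0]
    - [0,0,0]
    - [0,0,0]
    - [0,0,0]
    - [0,0,0]
    - [0,0,0]
    - [0,0,0]
    - [0,0,0]
    - [0,0,0]
  translation:
    - [0.3,-0.1,0]
    - [0.6,-0.2,0]
    - [0.9,-0.3,0]
    - [1,-0.3,0]
    - [1,-0.3,0]
    - [1,-0.3,0]
    - [1,-0.3,0]
    - [1,-0.3,0]
    - [0.7,-0.2,0]
    - [0.26,-0.1,0]
  jaw: [0.15,0.15,0.15,0.15,0.15,0.15,0.15,0.15,0.15,0.15]

```text
clock: 25.15
position: [0.6431, -0.1291, 0.1106]
ee_rot: [1.0, 0.001, -0.0, -0.001]
ft_force: [0.2, -0.2, -1.9]
grip_width: 0.315
grasp_force: 39.5
```

Emit:
jog_arm:
  dr:
    - [0,0,0]
    - [0,0,0]
    - [0,0,0]
  translation:
    - [0,0,0.4]
    - [0,0,0]
    - [0,0,0]
  jaw: [0.15,0.15,0.15]

```text
clock: 25.45
position: [0.6402, -0.132, 0.1015]
ee_rot: [1.0, -0.001, -0.001, 0.0]
ft_force: [0.5, -0.5, -2.8]
grip_width: 0.319
grasp_force: 39.5
```

```bash
python3 - <<'E'
from h import *
o=manip.get_obs();print(o["position"],o["ft_force"],o["grip_width"])
crop(optics.camera("scene"),190,190,370,340,3.5,"pics/a7.png")
E
```

```text
[ 0.64020838 -0.13196092  0.10148729] [ 0.49035098 -0.45435943 -2.81371019] 0.3186764774271412
```

View pics/a7.png

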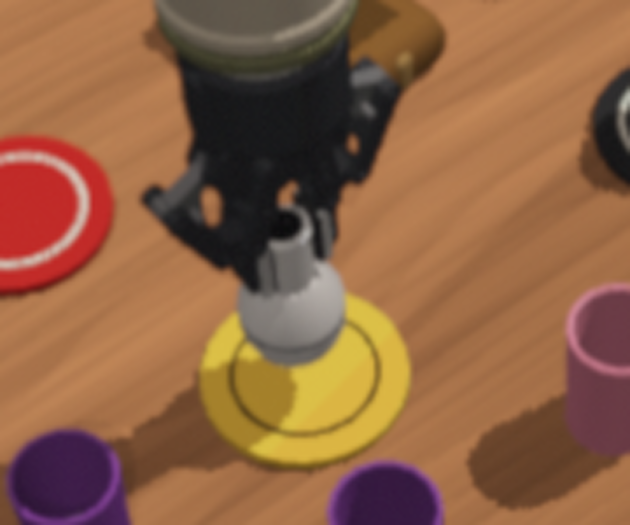

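Vase held upright above the yellow ring, near (292,300). Lowering.

Emit:
jog_arm:
  dr:
    - [0,0,0]
    - [0,0,0]
    - [0,0,0]
    - [0,0,0]
    - [0,0,0]
    - [0,0,0]
  translation:
    - [0.03,0,0.4]
    - [0,0,0.5]
    - [0,0,0.25]
    - [0,0,0.1]
    - [0,0,0.05]
    - [0,0,0]
  jaw: [0.15,0.15,0.15,0.15,0.15,0.15]

```text
clock: 26.1
position: [0.6421, -0.1314, 0.0699]
ee_rot: [1.0, -0.0, 0.0, 0.0]
ft_force: [0.6, -0.4, -1.4]
grip_width: 0.319
grasp_force: 39.5
```

Emit:
jog_arm:
  dr:
    - [0,0,0]
    - [0,0,0]
    - [0,0,0]
  translation:
    - [0,0,0.05]
    - [0,0,0.05]
    - [0,0,0]
  jaw: [0.15,0.15,0.15]

```text
clock: 26.4
position: [0.642, -0.1314, 0.0673]
ee_rot: [1.0, -0.0, 0.0, 0.0]
ft_force: [-0.1, 0.1, -1.8]
grip_width: 0.315
grasp_force: 39.5
```

Emit:
jog_arm:
  dr:
    - [0,0,0]
    - [0,0,0]
  translation:
    - [0,0,0.05]
    - [0,0,0]
  jaw: [0.15,0.15]

```text
clock: 26.6
position: [0.642, -0.1314, 0.066]
ee_rot: [1.0, -0.0, -0.0, 0.0]
ft_force: [0.1, -0.8, -1.3]
grip_width: 0.322
grasp_force: 39.5
```

Emit:
jog_arm:
  dr:
    - [0,0,0]
    - [0,0,0]
    - [0,0,0]
  translation:
    - [0,0,0.05]
    - [0,0,0.04]
    - [0,0,0]
  jaw: [0.15,0.15,0.15]

```text
clock: 26.9
position: [0.6419, -0.1314, 0.0636]
ee_rot: [1.0, -0.0, -0.0, 0.0]
ft_force: [0.0, -0.4, -1.8]
grip_width: 0.317
grasp_force: 39.5
```

Emit:
jog_arm:
  dr:
    - [0,0,0]
    - [0,0,0]
  translation:
    - [0,0,0.04]
    - [0,0,0]
  jaw: [0.15,0.15]

```text
clock: 27.1
position: [0.642, -0.1314, 0.0627]
ee_rot: [1.0, -0.0, -0.0, 0.0]
ft_force: [0.7, -1.3, -1.6]
grip_width: 0.318
grasp_force: 39.5
```

Emit:
jog_arm:
  dr:
    - [0,0,0]
    - [0,0,0]
  translation:
    - [0,0,0.03]
    - [0,0,0]
  jaw: [0.15,0.15]

```text
clock: 27.3
position: [0.6422, -0.1314, 0.0626]
ee_rot: [1.0, -0.0, 0.0, 0.0]
ft_force: [-1.5, -0.5, 4.0]
grip_width: 0.314
grasp_force: 40.0
```

Emit:
jog_arm:
  dr:
    - [0,0,0]
    - [0,0,0]
    - [0,0,0]
    - [0,0,0]
    - [0,0,0]
    - [0,0,0]
    - [0,0,0]
    - [0,0,0]
    - [0,0,0]
    - [0,0,0]
  translation:
    - [0,0,0.02]
    - [0,0,0]
    - [0,0,0]
    - [0,0,0]
    - [0,0,0]
    - [0,0,0]
    - [0,0,0]
    - [0,0,0]
    - [0,0,0]
    - [0,0,0]
  jaw: [0.15,0.33,0.36,0.42,0.5,0.6,0.7,0.8,0.9,1]

```text
clock: 28.3
position: [0.6421, -0.1314, 0.0616]
ee_rot: [1.0, -0.0, 0.0, 0.0]
ft_force: [0.4, 0.3, -0.2]
grip_width: 0.998
grasp_force: 0.0
```

Emit:
jog_arm:
  dr:
    - [0,0,0]
    - [0,0,0]
    - [0,0,0]
    - [0,0,0]
    - [0,0,0]
    - [0,0,0]
    - [0,0,0]
    - [0,0,0]
    - [0,0,0]
    - [0,0,0]
  translation:
    - [0,0,-0.3]
    - [0,0,-0.7]
    - [0,0,-1]
    - [0,0,-1]
    - [0,0,-1]
    - [0,0,-1]
    - [0,-1,0]
    - [0,-1,0]
    - [0,-1,0]
    - [0,-1,0]
  jaw: [1,1,1,1,1,1,1,1,1,1]

```text
clock: 29.3
position: [0.6423, -0.0303, 0.1885]
ee_rot: [1.0, -0.0, 0.001, 0.0]
ft_force: [0.3, -0.7, -0.6]
grip_width: 0.995
grasp_force: 0.0
```

Emit:
jog_arm:
  dr:
    - [0,0,0]
    - [0,0,0]
    - [0,0,0]
    - [0,0,0]
    - [0,0,0]
    - [0,0,0]
    - [0,0,0]
    - [0,0,0]
    - [0,0,0]
  translation:
    - [0,-1,0]
    - [0,-1,0]
    - [0,-1,0]
    - [0,-1,0]
    - [0,-1,0]
    - [0,-1,0]
    - [0.04,-0.97,0]
    - [0,0,0]
    - [0,0,0]
  jaw: [1,1,1,1,1,1,1,1,1]

```text
clock: 30.2
position: [0.6432, 0.1433, 0.1879]
ee_rot: [1.0, 0.0, 0.001, 0.0]
ft_force: [-1.0, -0.9, 0.4]
grip_width: 1.0
grasp_force: 0.0
```

```bash
python3 - <<'E'
from h import *
o=manip.get_obs();print(o["position"],o["ft_force"],o["grip_width"])
a=optics.camera("scene")["color"][190:325,150:315]
b=optics.camera("top")["color"][190:345,320:425]
a=cv2.resize(a,(495,405),interpolation=2);b=cv2.resize(b,(289,426),interpolation=2)[:405]
cv2.imwrite("pics/a8.png",np.hstack([a,b])[:,:,::-1])
E
```

```text
[0.64322424 0.14326772 0.18789724] [-0.96560322 -0.94775495  0.44023681] 0.9995240136207506
```

View pics/a8.png

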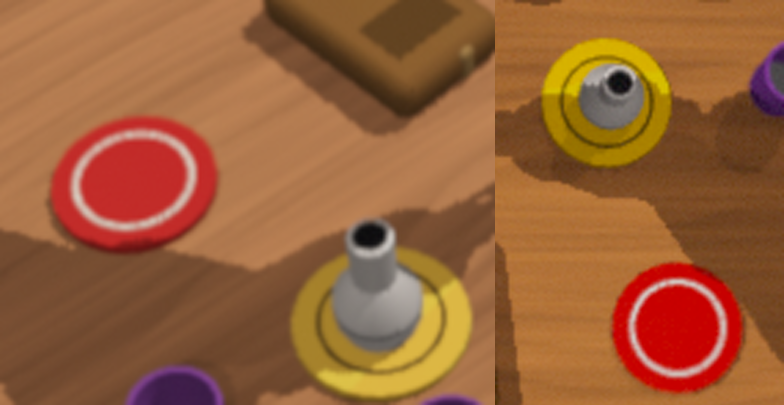

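```bash
python3 - <<'E'
from h import *
T=optics.camera("top");S=optics.camera("scene")
t=lambda u,v,s,x0,y0:[((u+.5)/s-.5+x0,(v+.5)/s-.5+y0)]
top=lambda u,v,z:pix2w(T,t(u,v,2.75,320,190),z)[0,:2].round(4)
sc=lambda u,v,z:pix2w(S,t(u,v,3,150,190),z)[0,:2].round(4)
print("red",top(182.5,327.5,.008),sc(134,180,.008),"vase",top(123,82,.096),sc(370,237,.096))
E
```

```text
red [ 0.4507 -0.1925] [ 0.4508 -0.1887] vase [ 0.6424 -0.133 ] [ 0.6421 -0.1313]
```

Emit:
jog_arm:
  dr:
    - [0,0,0]
    - [0,0,0]
    - [0,0,0]
    - [0,0,0]
    - [0,0,0]
    - [0,0,0]
    - [0,0,0]
    - [0,0,0]
    - [0,0,0]
    - [0,0,0]
  translation:
    - [0,0,0.5]
    - [0,0,1]
    - [0,0,1]
    - [0,0,1]
    - [0,0,1]
    - [0,0,1]
    - [0,0,0.6]
    - [0,0,0.4]
    - [0,0,0]
    - [0,0,0]
  jaw: [1,1,1,1,1,1,1,1,1,1]

```text
clock: 31.4
position: [0.6436, 0.143, 0.0248]
ee_rot: [1.0, -0.0, 0.001, -0.0]
ft_force: [-0.9, 0.1, 0.2]
grip_width: 1.001
grasp_force: 0.0
```

Emit:
jog_arm:
  dr:
    - [0,0,0]
    - [0,0,0]
    - [0,0,0]
    - [0,0,0]
    - [0,0,0]
    - [0,0,0]
    - [0,0,0]
    - [0,0,0]
  translation:
    - [0,0,0]
    - [0,0,0]
    - [0,0,0]
    - [0,0,0]
    - [0,0,0]
    - [0,0,0]
    - [0,0,0]
    - [0,0,0]
  jaw: [0.8,0.75,0.7,0.65,0.6,0.55,0.5,0.5]
  squeeze: 40

```text
clock: 32.2
position: [0.6435, 0.1438, 0.0249]
ee_rot: [1.0, 0.0, 0.001, -0.0]
ft_force: [-0.8, 3.5, 5.5]
grip_width: 0.611
grasp_force: 40.6
```

Emit:
jog_arm:
  dr:
    - [0,0,0]
    - [0,0,0]
    - [0,0,0]
    - [0,0,0]
    - [0,0,0]
    - [0,0,0]
  translation:
    - [0,0,-0.2]
    - [0,0,-0.6]
    - [0,0,-0.8]
    - [0,0,-0.6]
    - [0,0,-0.3]
    - [0,0,0]
  jaw: [0.4,0.4,0.4,0.4,0.4,0.4]

```text
clock: 32.8
position: [0.6437, 0.1428, 0.0879]
ee_rot: [1.0, -0.0, 0.001, -0.0]
ft_force: [0.1, -1.1, -4.3]
grip_width: 0.607
grasp_force: 42.6
```

Emit:
jog_arm:
  dr:
    - [0,0,0]
    - [0,0,0]
    - [0,0,0]
    - [0,0,0]
    - [0,0,0]
    - [0,0,0]
    - [0,0,0]
    - [0,0,0]
    - [0,0,0]
    - [0,0,0]
  translation:
    - [-0.25,0.4,0]
    - [-0.45,0.8,0]
    - [-0.58,1,0]
    - [-0.58,1,0]
    - [-0.58,1,0]
    - [-0.58,1,0]
    - [-0.58,1,0]
    - [-0.58,1,0]
    - [-0.58,1,0]
    - [-0.58,1,0]
  jaw: [0.4,0.4,0.4,0.4,0.4,0.4,0.4,0.4,0.4,0.4]

```text
clock: 33.8
position: [0.5075, -0.0887, 0.0856]
ee_rot: [1.0, -0.0, -0.001, 0.0]
ft_force: [-0.1, -0.4, -3.0]
grip_width: 0.608
grasp_force: 42.7
```

Emit:
jog_arm:
  dr:
    - [0,0,0]
    - [0,0,0]
    - [0,0,0]
    - [0,0,0]
    - [0,0,0]
    - [0,0,0]
    - [0,0,0]
  translation:
    - [-0.58,1,0]
    - [-0.58,1,0]
    - [-0.58,1,0]
    - [-0.4,0.8,0]
    - [-0.2,0.4,0]
    - [0,0,0]
    - [0,0,0]
  jaw: [0.4,0.4,0.4,0.4,0.4,0.4,0.4]

```text
clock: 34.5
position: [0.4512, -0.1912, 0.0864]
ee_rot: [1.0, 0.0, -0.0, -0.0]
ft_force: [-0.2, 1.0, -3.4]
grip_width: 0.611
grasp_force: 42.7
```

Position (0.451, -0.191) is right over red. I expect contact with the TCP at about 0.025.

Emit:
jog_arm:
  dr:
    - [0,0,0]
    - [0,0,0]
    - [0,0,0]
    - [0,0,0]
    - [0,0,0]
    - [0,0,0]
    - [0,0,0]
  translation:
    - [0,0,0.5]
    - [0,0,0.7]
    - [0,0,0.6]
    - [0,0,0.3]
    - [0,0,0.1]
    - [0,0,0.05]
    - [0,0,0]
  jaw: [0.4,0.4,0.4,0.4,0.4,0.4,0.4]

```text
clock: 35.2
position: [0.4514, -0.1921, 0.0307]
ee_rot: [1.0, 0.0, 0.0, 0.0]
ft_force: [0.1, -0.6, -2.6]
grip_width: 0.606
grasp_force: 42.7
```

Emit:
jog_arm:
  dr:
    - [0,0,0]
    - [0,0,0]
    - [0,0,0]
  translation:
    - [0,0,0.05]
    - [0,0,0]
    - [0,0,0]
  jaw: [0.4,0.4,0.4]

```text
clock: 35.5
position: [0.4512, -0.1922, 0.0293]
ee_rot: [1.0, -0.0, 0.0, 0.0]
ft_force: [-0.6, -0.5, -2.9]
grip_width: 0.607
grasp_force: 42.7
```

Emit:
jog_arm:
  dr:
    - [0,0,0]
    - [0,0,0]
    - [0,0,0]
  translation:
    - [0,0,0.05]
    - [0,0,0.05]
    - [0,0,0]
  jaw: [0.4,0.4,0.4]

```text
clock: 35.8
position: [0.4509, -0.1921, 0.0264]
ee_rot: [1.0, -0.0, -0.0, -0.0]
ft_force: [0.5, 0.5, -3.5]
grip_width: 0.61
grasp_force: 42.7
```

Emit:
jog_arm:
  dr:
    - [0,0,0]
    - [0,0,0]
  translation:
    - [0,0,0.05]
    - [0,0,0]
  jaw: [0.4,0.4]

```text
clock: 36.0
position: [0.4509, -0.1921, 0.0252]
ee_rot: [1.0, -0.0, -0.0, -0.0]
ft_force: [-0.3, 0.6, -3.7]
grip_width: 0.606
grasp_force: 42.7
```

Emit:
jog_arm:
  dr:
    - [0,0,0]
    - [0,0,0]
  translation:
    - [0,0,0.04]
    - [0,0,0]
  jaw: [0.4,0.4]

```text
clock: 36.2
position: [0.4513, -0.192, 0.0248]
ee_rot: [1.0, 0.0, 0.0, 0.0]
ft_force: [-2.9, 1.8, 5.2]
grip_width: 0.604
grasp_force: 42.7
```

Emit:
jog_arm:
  dr:
    - [0,0,0]
    - [0,0,0]
    - [0,0,0]
    - [0,0,0]
    - [0,0,0]
    - [0,0,0]
    - [0,0,0]
    - [0,0,0]
    - [0,0,0]
  translation:
    - [0,0,0.02]
    - [0,0,0]
    - [0,0,0]
    - [0,0,0]
    - [0,0,0]
    - [0,0,0]
    - [0,0,0]
    - [0,0,0]
    - [0,0,0]
  jaw: [0.4,0.62,0.66,0.75,0.85,1,1,1,1]

```text
clock: 37.1
position: [0.451, -0.1921, 0.0238]
ee_rot: [1.0, -0.0, 0.0, 0.0]
ft_force: [0.5, -0.9, 0.9]
grip_width: 1.0
grasp_force: 0.0
```

Emit:
jog_arm:
  dr:
    - [0,0,0]
    - [0,0,0]
    - [0,0,0]
    - [0,0,0]
    - [0,0,0]
    - [0,0,0]
    - [0,0,0]
    - [0,0,0]
    - [0,0,0]
    - [0,0,0]
  translation:
    - [0,0,-0.3]
    - [0,0,-0.7]
    - [0,0,-1]
    - [0,0,-1]
    - [0,0,-1]
    - [0,0,-1]
    - [0,0,-1]
    - [0,0,-1]
    - [0,0,0]
    - [0,0,0]
  jaw: [1,1,1,1,1,1,1,1,1,1]

```text
clock: 38.1
position: [0.4511, -0.1921, 0.1994]
ee_rot: [1.0, -0.0, 0.001, 0.0]
ft_force: [-0.7, -0.8, -0.2]
grip_width: 0.998
grasp_force: 0.0
```

Emit:
jog_arm:
  dr:
    - [0,0,0]
    - [0,0,0]
    - [0,0,0]
    - [0,0,0]
    - [0,0,0]
    - [0,0,0]
    - [0,0,0]
    - [0,0,0]
    - [0,0,0]
    - [0,0,0]
  translation:
    - [0,1,0]
    - [0,1,0]
    - [0,1,0]
    - [0,1,0]
    - [0,1,0]
    - [0,1,0]
    - [0,1,0]
    - [0,1,0]
    - [0,0,0]
    - [0,0,0]
  jaw: [1,1,1,1,1,1,1,1,1,1]

```text
clock: 39.1
position: [0.4505, -0.3917, 0.1976]
ee_rot: [1.0, -0.0, -0.001, -0.001]
ft_force: [0.6, 0.4, 0.6]
grip_width: 0.998
grasp_force: 0.0
```

```bash
python3 - <<'E'
from h import *
o=manip.get_obs();print(o["position"],o["ft_force"],o["clock"])
crop(optics.camera("scene"),150,120,425,325,2.9,"pics/a9.png")
crop(optics.camera("top"),190,150,450,345,3,"pics/a9t.png")
E
```

```text
[ 0.45051345 -0.39174491  0.19755097] [0.58215797 0.43979596 0.63498586] 39.1
```

View pics/a9.png

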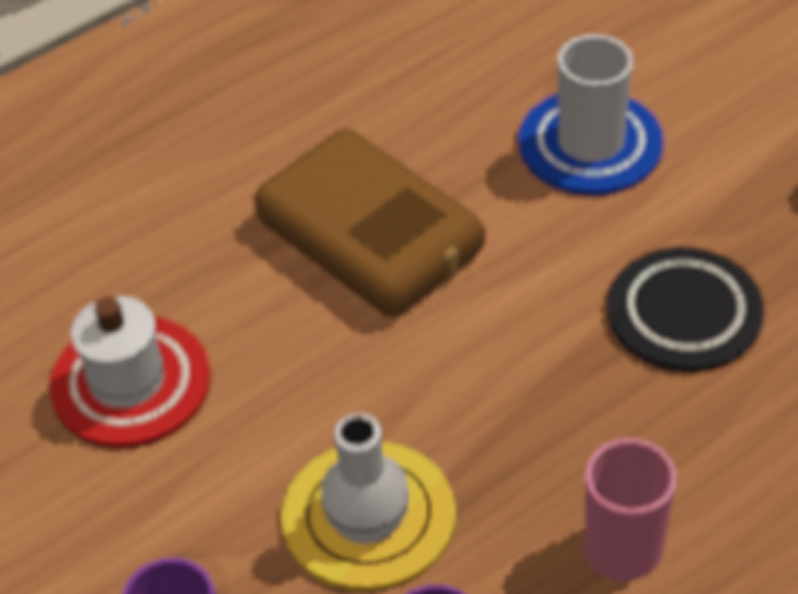

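The tumbler (595,100), caddy (118,350) and vase (365,480) stand upright in their rings, and the spare pad is empty. I'll check the caddy numerically, then hand in.

```bash
python3 - <<'E'
from h import *
S=optics.camera("scene")
p=pix2w(S,[((109.5)/2.9-.5+150,(304.5)/2.9-.5+120)],.084)[0,:2];print(p)
if np.hypot(p[0]-.4508,p[1]+.1887)<.008: print(manip.hand_in())
E
```

```text
[ 0.45049129 -0.18893986]
the job is handed in; nothing more can be done
None
```

The job is handed in at about 39 s of robot time: the tumbler is on blue, the caddy on red (after parking on the spare pad) and the vase on yellow, all upright and within about 3 mm of centre by camera, and the spare pad is empty. The hand-in returned no verdict.

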